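# Fit the cover plate on the polishing machine

### The job

Take the long aluminium cover plate out of the wooden rack and lay it flat on the cork mat, letting go of it there. Then pick it up again, set it in the opening on top of the polishing machine's gear housing, and press it down until it is fully home, level and flush with the housing's top. Leave the other two plates in the rack, and do not disturb the oil bottle or the screwdriver.

Things in the scene. Friction and masses are not known exactly. Their poses are not given: they have to be found in the camera images.
- cover: Long flat aluminium plate, 96 x 60 x 10 mm, about 0.15 kg, a small dark screw mark near each corner; the longest of the three plates. Both faces alike. Origin at its centre; x = across the 10 mm thickness, y = along the 96 mm length, z = along the 60 mm width. It starts on a long edge in one of the rack's slots, top edge 66 mm above the bench.
- square_plate: Bystander: shorter aluminium plate, 52 mm long, 60 mm high, 10 mm thick, standing in another slot; origin at its centre, x across the thickness.
- arch_plate: Bystander: aluminium plate with a round top, 56 mm long, 62 mm high, 10 mm thick, standing in another slot; origin 30 mm above its lower edge, x across the thickness.
- rack: Fixed wooden rack, 166 mm (own x) by 110 mm (own y), 26 mm high, open slots along its y axis at x = -55, 0 and +55 mm; each slot 12 mm wide, its floor 6 mm above the bench, its walls 8 mm thick. Origin at the centre of its underside on the bench.
- mat: Fixed cork mat, 200 mm (own x) by 170 mm (own y), 4 mm thick, on the bench. Origin at the centre of its underside.
- opening (a point): Centre of the rectangular opening in the gear housing, level with the housing's flat top, 60 mm above the bench; axes as the housing's, z up. Opening 64 mm along x, 100 mm along y, 10 mm deep with a 2 mm chamfer: the seated plate is flush. Two stiff pads on its floor first hold the plate 7 mm proud.
- housing: Fixed polishing machine; origin on the bench under the opening's centre. Gear housing: top 130 mm (own x) by 150 mm (own y), 60 mm high. Beside it a motor with a brass wheel, 85 to 185 mm from the origin towards own -y, top 113 mm above the bench.
- pad_left (a joint): Rubber-topped pad (44 x 12 mm) in the opening, 34 mm from its centre towards own +y; 0 = up, 0.007 m = sunk level with the opening's floor. It sinks when pushed with about 6 N and stays where it is left.
- pad_right (a joint): The same pad at the other end, 34 mm from the centre towards own -y. Pushing the plate's middle sinks both at about 12 N.
- oil_bottle: Bystander: amber bottle, 48 mm across, 100 mm high, standing on the bench; origin at the centre of its underside.
- screwdriver: Bystander: screwdriver lying on the bench.
There are look-alikes about, which are no part of the job. What is shaped like the cover but green or yellow is not meant.

How it is judged:
On the way:
1. the cover plate has been laid flat on the cork mat and let go (angle between the x axis of cover and the z axis of mat, either way round below 0.08 rad and contact force between cover and mat above 0.3 N and contact force between the fingers and cover below 0.05 N), for 0.2 s.
At the end, for the whole second after the job is handed in: The cover plate lies in the housing's opening, let go and at rest, its length along the opening's, its top flush with the housing's top (centre within 1.5 mm proud of home) and level within 0.025 rad; the other two plates stand in the rack, and the bottle and screwdriver are where they were (z of cover in the frame of opening between -0.0075 and -0.0035 m and horizontal distance between cover and opening below 0.006 m and angle between the x axis of cover and the z axis of opening, either way round below 0.025 rad and angle between the y axis of cover and the y axis of opening, either way round below 0.1 rad and linear speed of cover below 0.01 m/s and contact force between the fingers and cover below 0.05 N); the robot touches nothing.
It fails at once if the square plate is disturbed (distance of square_plate from where it was at the start of the episode above 0.02 m).
It fails at once if the arched plate is disturbed (distance of arch_plate from where it was at the start of the episode above 0.02 m).
It fails at once if the oil bottle is disturbed (distance of oil_bottle from where it was at the start of the episode above 0.03 m or angle between oil_bottle's own z axis and vertical above 0.5 rad).
It fails at once if the screwdriver is disturbed (distance of screwdriver from where it was at the start of the episode above 0.03 m).
It also fails if it takes over 72 s, if anything falls off the work surface, if the arm or the gripper's body presses on something with over 40 N, if the wrist force passes 120 N, or if a joint passes its speed limit or range.

### The arm

A 6-joint arm with a two-finger parallel gripper is mounted at the origin on the work surface. World frame = base frame: x ahead of the robot, y to its left, z up, the work surface at z = 0. Lengths are in m, angles in rad, forces in N, time in s.
With the tool pointing down it reaches from about 0.25 to 0.775 m from the base axis. Payload 4 kg.
Tool frame: the origin (TCP) lies at the centre of the arm's flange, where the gripper is bolted on; the fingertips stand ahead of it and the grasp point (between the pads) lies 180 mm ahead of it (robot.tcp_to_tips is the z of the fingertips in the tool frame, in m); z points along the fingers, y is the direction in which the jaws open and shut (so a half turn about z gives the same grasp; the last joint's range is limited). The gripper opens to 94 mm and grips with 3 to 60 N. Pads are 16 mm wide; open, the fingers measure 119 mm over their backs; the gripper's body (75 mm by 177 mm) begins 78 mm behind the grasp point.
Start: joints at [-1.224, 0.087, 1.371, -0, 1.684, -0.103], TCP at [0.239, -0.495, 0.405] pointing down, gripper open.
Joint ranges: [-3.1, 3.1], [-0.76, 2.03], [0.27, 2.55], [-1.08, 4.22], [0.17, 2.65], [-2.57, 2.57]. Speed limits (rad/s): [2.79, 2.79, 3.14, 3.14, 3.14, 3.14].

### API

Orientations are given as [roll, pitch, yaw] about the fixed x, y, z axes, in that order (R = Rz(yaw) Ry(pitch) Rx(roll)).
In Python, from bench import robot gives the robot as it stands.
- The arm moves only by the tool move_arm, never from a script. Its argument "increments" is a list that holds one entry, the list of rows, each a list of 7 numbers: the opening, from 0 (shut) to 1 (fully open), then the shift along the tool's x, y, z as a fraction of full scale, then the turn, a rotation vector about the tool's x, y, z as a fraction of full scale. In form: [[[jaw, dx, dy, dz, rx, ry, rz], ...]]. A call has 1 to 8 rows; each row is the pose to reach, as a shift and turn from the pose commanded when the call began, along the tool's axes at that moment; what a row does not reach only later rows make up. Full scale, the value 1, is 0.1 m for a shift and pi/2 rad for a turn. A row lasts 1/12 s, in which the tool goes at most 41.7 mm and 7.16 degrees, less where a joint would pass 70% of its speed; a pose out of reach is approached as far as the arm can. A call with a number of a shift or a turn outside -1 to 1 is refused whole. A call with a gripper value outside its range is refused whole. The fingers move at their own pace and stop on an object; the grip force is fixed at half the most. Time passes only in rows, so rows that repeat a pose let the fingers close. It gives the time, the measured TCP pose, the force and the opening at its end, in the units of the state.
- robot.get_obs(): the state, without advancing time (a new reading comes with each control period).
- robot.snapshot(name): name is "side" or "top" or "wrist"; returns (picture, depth): 400x640x3 uint8, red, green, blue; 400x640 float32, m along the optical axis (not along the pixel's ray), 0 where there is no reading.
- robot.camera_params(name): a dict with "mtx" (3x3 intrinsics, pixels), "R" (3x3) and "t" (3): a world point X has camera coordinates R X + t. Camera axes: x right, y down, z forward; pixel columns grow to the right and rows downward; lengths in m; the calibration is good to about 2 mm. A picture is of the moment at which its call begins: read the wrist's pose just before it. camera_params takes no time and is no camera call; for the wrist camera it gives the pose at the moment of the call.
- robot.close_job(): hands the job in, once; it reports no verdict.
The state is a dict: "time": time; "joint_positions": joint angles; "qvel": joint speeds; "joint_torque": joint torques, N m; "tool_pos": TCP position; "ee_rot": TCP orientation; "wrist_force": force on the tool from outside, world axes, zero at the start; "wrist_torque": the same for the moment, N m; "width": finger opening in m.
Only numpy, scipy, OpenCV 4.12 (cv2) and the standard library are available. Lean on these libraries where they do the work, as an engineer would, in place of code of your own. Each camera call takes 0.05 s, during which the arm holds its last target.

## Working session

There is one attempt and no reset: what is moved stays moved. The work goes in short steps, Python scripts to look and compute and a tool call to move; the robot and the scene stay as the last step left them, time stands still between calls to the robot, and variables do not carry over. Pictures are saved under pics/ and viewed, and the job is handed in when it is done.

Besides the shell and the picture viewer there is one more tool, called after ">>>" by a JSON object that holds its "op" and its "data". move_arm: Moves the arm, as the interface text tells. Its arguments: {"type":"object","properties":{"increments":{"type":"array","items":{"type":"array","items":{"type":"array","items":{"type":"number","minimum":-1,"maximum":1}}}}},"required":["increments"]}

```bash
ls; mkdir -p pics; python3 - <<'E'
from bench import robot
import cv2,numpy as np
o=robot.get_obs()
for k,v in o.items(): print(k,np.round(v,4))
print(robot.tcp_to_tips)
for n in ['top','side']:
    p,d=robot.snapshot(n); cv2.imwrite(f'pics/{n}0.png',p[:,:,::-1]); np.save(f'pics/{n}0.npy',d); np.save(f'pics/{n}0rgb.npy',p)
    c=robot.camera_params(n); print(n,c)
E
```

```text
pics
time 0.0
joint_positions [-1.2241  0.088   1.3722 -0.      1.6836 -0.1031]
qvel [-0.0004 -0.      0.0008  0.0008  0.0004 -0.0005]
joint_torque [-8.00000e-04 -3.40187e+01 -3.02427e+01  7.14000e-02  3.30000e-02
 -2.00000e-04]
tool_pos [ 0.2391 -0.4952  0.4035]
ee_rot [-3.1394e+00 -2.0000e-04  4.4980e-01]
wrist_force [ 0.8684 -0.1957  0.7755]
wrist_torque [-0.0149 -0.0253 -0.0177]
width 0.0937
0.1992
top {'mtx': array([[479.7432724 ,   0.        , 326.63022844],
       [  0.        , 479.7432724 , 196.99309951],
       [  0.        ,   0.        ,   1.        ]]), 'R': array([[ 0.02199612, -0.99974856, -0.00435704],
       [-0.99584335, -0.02152449, -0.08850268],
       [ 0.08838664,  0.00628564, -0.99606641]]), 't': array([0.08129821, 0.63581543, 1.48798704])}
side {'mtx': array([[397.3106979 ,   0.        , 321.44612469],
       [  0.        , 397.3106979 , 200.51563141],
       [  0.        ,   0.        ,   1.        ]]), 'R': array([[-0.91853435, -0.39450624, -0.02568006],
       [-0.18864352,  0.49445288, -0.84848687],
       [ 0.34743095, -0.77451996, -0.52859301]]), 't': array([0.60443855, 0.14208248, 0.93484715])}
```

View pics/top0.png

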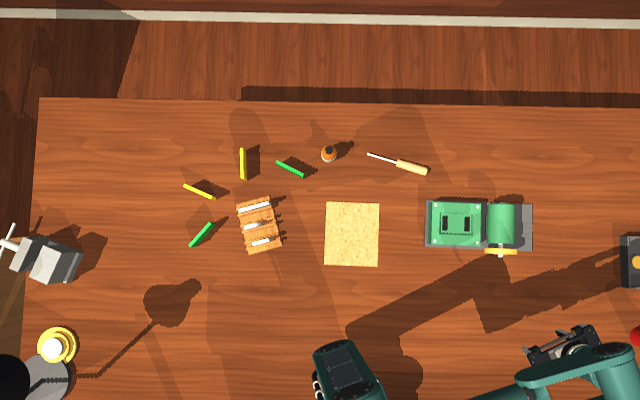

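View pics/side0.png

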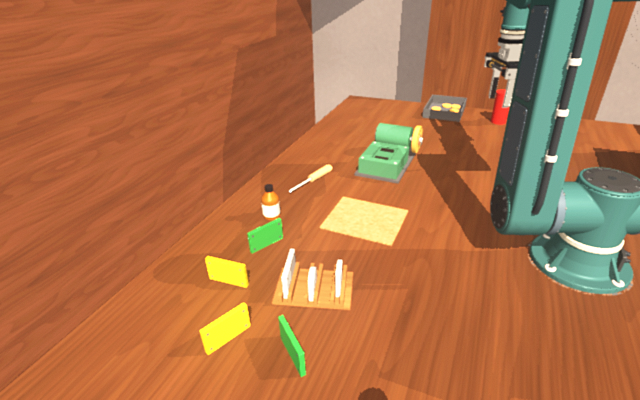

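```bash
python3 - <<'E'
import cv2,numpy as np
a=cv2.imread('pics/top0.png');b=cv2.imread('pics/side0.png')
A=cv2.resize(a[185:265,225:295],None,fx=7,fy=7,interpolation=cv2.INTER_CUBIC)
B=cv2.resize(a[185:265,410:540],None,fx=6,fy=6,interpolation=cv2.INTER_CUBIC)
C=cv2.resize(b[240:315,265:365],None,fx=7,fy=7,interpolation=cv2.INTER_CUBIC)
for n,i in zip('ABC',(A,B,C)): cv2.imwrite(f'pics/c{n}.png',i)
E
```

```text
(no output)
```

View pics/cA.png

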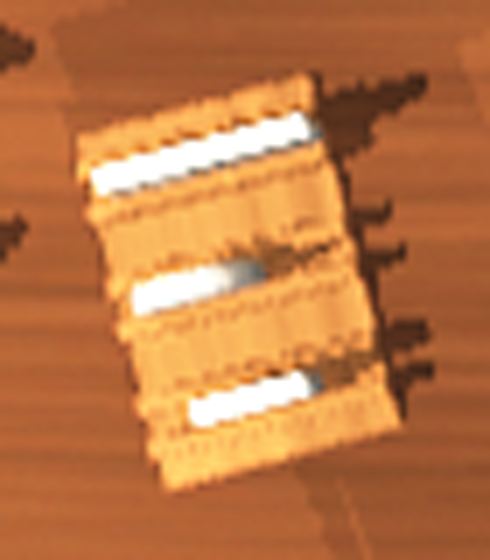

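View pics/cB.png

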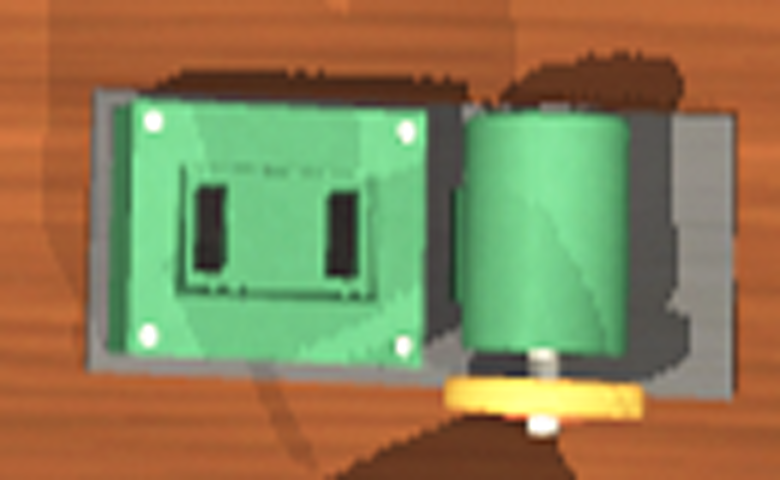

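View pics/cC.png

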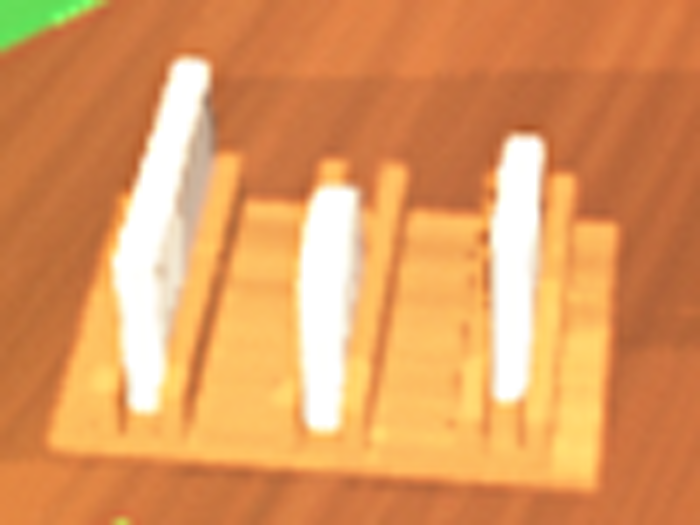

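Aluminium candidates in the rack (top view): (254,203), (253,226) and (262,241). The one at (254,203) is clearly the longest, about 32 px against 18–19 px, and it has a straight top edge, so it's the cover. The enlarged crops confirm this in both views. The green and yellow plates outside the rack are decoys. The motor is on the right of the housing in the image, which is world -y. Next I'll measure.

```bash
cat > h.py <<'E'
import numpy as np,cv2
from bench import robot
def ray(c,uv,z):
    uv=np.atleast_2d(np.asarray(uv,float)); d=np.c_[uv,np.ones(len(uv))]@np.linalg.inv(c['mtx']).T
    d=d@c['R']; o=-c['R'].T@c['t']; s=(z-o[2])/d[:,2]
    return o+d*s[:,None]
def proj(c,X):
    x=np.atleast_2d(X)@c['R'].T+c['t']; p=x@c['mtx'].T; return p[:,:2]/p[:,2:]
def rect(c,mask,z):
    cs,_=cv2.findContours(mask.astype(np.uint8),cv2.RETR_EXTERNAL,cv2.CHAIN_APPROX_NONE)
    k=max(cs,key=cv2.contourArea)
    P=ray(c,k[:,0,:],z)[:,:2]*1000
    (cx,cy),(w,h),a=cv2.minAreaRect(P.astype(np.float32))
    return np.round([cx,cy,w,h,a],1)
E
python3 - <<'E'
from h import *
c=robot.camera_params('top'); p=np.load('pics/top0rgb.npy'); hsv=cv2.cvtColor(p,cv2.COLOR_RGB2HSV)
H,S,V=[hsv[...,i].astype(int) for i in range(3)]
def box(m,u0,u1,v0,v1):
    q=np.zeros_like(m);q[v0:v1,u0:u1]=m[v0:v1,u0:u1];return q
al=(S<70)&(V>150)
for n,b in dict(cover=(230,290,190,213),mid=(230,290,215,234),low=(230,290,234,255)).items():
    m=box(al,*b); print(n,m.sum(),rect(c,m,.066))
print('mat',rect(c,box((H>14)&(H<32)&(S<190)&(V>150),315,390,190,275),.004))
g=box((H>40)&(H<90)&(S>60)&(V>130),432,486,195,252); print('housing',rect(c,g,.06))
# white bolts
m=box((S<60)&(V>200),425,486,190,252); n,l,st,ce=cv2.connectedComponentsWithStats(m.astype(np.uint8))
print(np.c_[st[1:,4],ce[1:],ray(c,ce[1:],.06)*1000].round(1))
m=box((V<75),430,484,200,250)
n,l,st,ce=cv2.connectedComponentsWithStats(m.astype(np.uint8)); k=st[:,4]>15
print(np.c_[st[k,4],ce[k],ray(c,ce[k],.057)*1000].round(1))
print('rack',rect(c,box((H>8)&(H<22)&(V>190),230,290,185,265),.026))
print('bottle',ray(c,[(328,150)],.1), 'scr',ray(c,[(368,154),(428,170)],.01))
E
```

```text
cover 134 [596.2 319.3  13.3  97.5  16.6]
mid 68 [538.3 323.1  13.4  50.4  15.3]
low 70 [489.4 294.5  12.2  53.2  17.2]
mat [521.   14.2 170.6 202.1  88.8]
housing [ 559.  -304.4  148.   132.9   89.6]
[[  10.   435.   204.8  614.1 -240.1   60. ]
 [  10.   477.2  206.5  611.7 -370.1   60. ]
 [  10.   434.2  240.5  504.3 -237.8   60. ]
 [   8.   476.8  242.2  501.8 -368.1   60. ]]
[[ 2.55799e+05  3.19400e+02  1.99500e+02  6.23100e+02  1.17200e+02
   5.70000e+01]
 [ 7.80000e+01  4.82400e+02  2.22900e+02  5.61500e+02 -3.86600e+02
   5.70000e+01]
 [ 5.40000e+01  4.44500e+02  2.22700e+02  5.59500e+02 -2.70100e+02
   5.70000e+01]
 [ 5.50000e+01  4.66500e+02  2.23600e+02  5.58300e+02 -3.37900e+02
   5.70000e+01]]
rack [542.3 327.2 180.2 145.   16.3]
bottle [[0.77088326 0.09368214 0.1       ]] scr [[ 0.77751092 -0.03501391  0.01      ]
 [ 0.7295887  -0.22838424  0.01      ]]
```

```bash
cat >> h.py <<'E'
from scipy.spatial.transform import Rotation as Ro
def go(x,y,z,yaw,tilt=None):
    """increments (tool axes, full-scale units) from now to tcp x,y,z (m), yaw deg, pointing down; z: grasp-tip height"""
    o=robot.get_obs(); R0=Ro.from_euler('xyz',o['ee_rot'])
    R1=Ro.from_euler('xyz',[np.pi,0,np.radians(yaw)])
    if tilt is not None: R1=Ro.from_rotvec(tilt)*R1
    T=np.array([x,y,0])-R1.apply([0,0,robot.tcp_to_tips]); T[2]+=z
    print('t',round(o['time'],2),'tcp',o['tool_pos'].round(4),'tips',(o['tool_pos']+R0.apply([0,0,robot.tcp_to_tips])).round(4),'rpy',np.degrees(o['ee_rot']).round(2),'F',o['wrist_force'].round(1),'w',round(float(o['width']),4))
    print('shift',(R0.inv().apply(T-o['tool_pos'])/.1).round(3),'rot',((R0.inv()*R1).as_rotvec()/(np.pi/2)).round(4))
E
python3 -c "
from h import *
go(.596,.319,.2,106.4)"
```

```text
t 0.1 tcp [ 0.2391 -0.4952  0.4036] tips [ 0.239  -0.4948  0.2044] rpy [-1.7989e+02 -1.0000e-02  2.5770e+01] F [-0.3 -0.4  0. ] w 0.0941
shift [ 6.754 -5.78   0.057] rot [-0.0009 -0.001  -0.8959]
```

>>> {"op": "move_arm", "data": {"increments": [[[0.45,0.3,-0.26,0,0,0,-0.08],[0.45,0.6,-0.52,0,0,0,-0.16],[0.45,0.8,-0.7,0,0,0,-0.24],[0.45,1,-0.86,0,0,0,-0.32],[0.45,1,-0.86,0,0,0,-0.4],[0.45,1,-0.86,0,0,0,-0.48]]]}}

```text
time: 0.6
tool_pos: [0.2923, -0.3728, 0.4045]
ee_rot: [-3.141, -0.0, 1.209]
wrist_force: [0.2, 0.6, -0.3]
width: 0.0575
```

```bash
python3 -c "
from h import *
go(.596,.319,.2,106.4)"
```

```text
t 0.6 tcp [ 0.2923 -0.3728  0.4045] tips [ 0.2923 -0.3728  0.2053] rpy [-1.7999e+02 -1.0000e-02  6.9250e+01] F [ 0.2  0.6 -0.3] w 0.0575
shift [7.546 0.388 0.054] rot [-1.000e-04 -2.000e-04 -4.128e-01]
```

>>> {"op": "move_arm", "data": {"increments": [[[0.45,0.4,0.05,0,0,0,-0.08],[0.45,0.7,0.05,0,0,0,-0.16],[0.45,1,0.05,0,0,0,-0.24],[0.45,1,0.05,0,0,0,-0.32],[0.45,1,0.05,0,0,0,-0.413],[0.45,1,0.05,0,0,0,-0.413]]]}}

```text
time: 1.1
tool_pos: [0.3329, -0.2823, 0.4043]
ee_rot: [-3.141, -0.0, 1.853]
wrist_force: [0.2, 0.4, 0.5]
width: 0.0424
```

```bash
python3 -c "
from h import *
go(.596,.319,.2,106.4)"
```

```text
t 1.1 tcp [ 0.3329 -0.2823  0.4043] tips [ 0.3328 -0.2822  0.2051] rpy [-1.7998e+02 -3.0000e-02  1.0616e+02] F [0.2 0.4 0.5] w 0.0424
shift [5.042 4.201 0.052] rot [-0.0002 -0.0003 -0.0026]
```

>>> {"op": "move_arm", "data": {"increments": [[[0.4,0.35,0.29,0,0,0,0],[0.4,0.7,0.58,0,0,0,0],[0.4,1,0.83,0,0,0,0],[0.4,1,0.83,0,0,0,0]]]}}

```text
time: 1.43
tool_pos: [0.3864, -0.1599, 0.4045]
ee_rot: [3.14, -0.003, 1.852]
wrist_force: [-0.5, -0.4, -0.8]
width: 0.0378
```

>>> {"op": "move_arm", "data": {"increments": [[[0.4,0.35,0.29,0,0,0,0],[0.4,0.7,0.58,0,0,0,0],[0.4,1,0.83,0,0,0,0],[0.4,1,0.83,0,0,0,0]]]}}

```text
time: 1.77
tool_pos: [0.4388, -0.0411, 0.4043]
ee_rot: [3.14, -0.003, 1.853]
wrist_force: [-1.3, -0.1, -0.6]
width: 0.0378
```

>>> {"op": "move_arm", "data": {"increments": [[[0.4,0.35,0.29,0,0,0,0],[0.4,0.7,0.58,0,0,0,0],[0.4,1,0.83,0,0,0,0],[0.4,1,0.83,0,0,0,0]]]}}

```text
time: 2.1
tool_pos: [0.4914, 0.0773, 0.4037]
ee_rot: [3.142, -0.002, 1.852]
wrist_force: [-0.3, -0.6, -0.7]
width: 0.0378
```

>>> {"op": "move_arm", "data": {"increments": [[[0.4,0.35,0.29,0,0,0,0],[0.4,0.7,0.58,0,0,0,0],[0.4,1,0.83,0,0,0,0],[0.4,1,0.83,0,0,0,0],[0.4,1,0.83,0,0,0,0],[0.4,1,0.83,0,0,0,0]]]}}

```text
time: 2.6
tool_pos: [0.5426, 0.1915, 0.404]
ee_rot: [-3.14, 0.001, 1.847]
wrist_force: [0.1, -0.1, 0.0]
width: 0.0376
```

```bash
python3 -c "
from h import *
go(.596,.319,.2,106.4)
c=robot.camera_params('wrist');p,d=robot.snapshot('wrist');print(c)
cv2.imwrite('pics/w1.png',p[:,:,::-1]);np.save('pics/w1.npy',p);np.save('pics/w1d.npy',d)
import pickle;pickle.dump(c,open('pics/w1.pkl','wb'))"
```

```text
t 2.6 tcp [0.5426 0.1915 0.404 ] tips [0.5423 0.1911 0.2048] rpy [-1.7989e+02  7.0000e-02  1.0583e+02] F [ 0.1 -0.1  0. ] w 0.0376
shift [1.081 0.862 0.045] rot [-0.0012  0.0008 -0.0063]
{'mtx': array([[280.47760041,   0.        , 317.70771139],
       [  0.        , 280.47760041, 204.38688563],
       [  0.        ,   0.        ,   1.        ]]), 'R': array([[ 9.62060952e-01,  2.72834337e-01, -3.85917646e-04],
       [ 2.62829606e-01, -9.26401158e-01,  2.69632144e-01],
       [ 7.32073927e-02, -2.59503988e-01, -9.62963321e-01]]), 't': array([-0.57395179,  0.00588036,  0.40119656])}
```

View pics/w1.png

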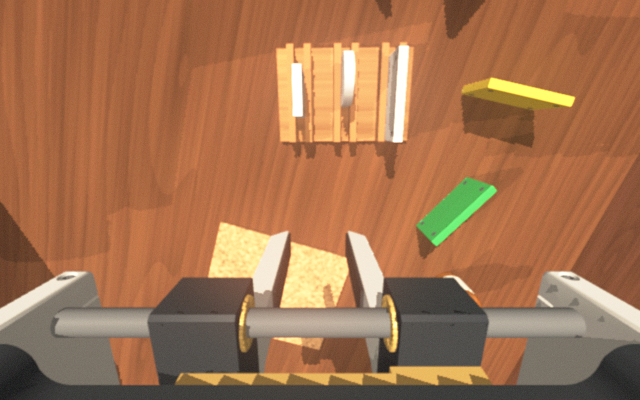

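The wrist view shows the rack at (345,95). The long cover is at (398,93), running from v=45 to v=141. The arch plate is at (348,80) and the square plate at (297,90). Next I'll refine the cover's top edge using depth.

```bash
python3 - <<'E'
from h import *
import pickle
c=pickle.load(open('pics/w1.pkl','rb'));p=np.load('pics/w1.npy');d=np.load('pics/w1d.npy')
v,u=np.mgrid[30:155,375:420]; dd=d[30:155,375:420]
X=np.c_[(u.ravel()-c['mtx'][0,2])/c['mtx'][0,0],(v.ravel()-c['mtx'][1,2])/c['mtx'][1,1],np.ones(u.size)]*dd.ravel()[:,None]
W=(X-c['t'])@c['R']
k=(W[:,2]>.062)&(W[:,2]<.072)&(dd.ravel()>0)
print(k.sum(), np.median(W[k,2]), cv2.minAreaRect((W[k,:2]*1000).astype(np.float32)))
m=np.zeros((400,640),np.uint8); m[v.ravel()[k],u.ravel()[k]]=255
print(rect(c,m>0,.066))
E
```

```text
982 0.06658337285435349 ((596.8018798828125, 319.8363342285156), (10.782097816467285, 94.62816619873047), 16.237730026245117)
[596.3 319.7  11.3  94.6  16.3]
```

>>> {"op": "move_arm", "data": {"increments": [[[0.4,0.35,0.29,0,0,0,0],[0.4,0.7,0.58,0,0,0,0],[0.4,1,0.86,0,0,0,-0.005],[0.4,1,0.86,0,0,0,-0.005]]]}}

```text
time: 2.98
tool_pos: [0.5991, 0.3146, 0.4025]
ee_rot: [-3.14, -0.001, 1.858]
wrist_force: [0.1, -1.6, 0.1]
width: 0.0375
```

```bash
python3 -c "
from h import *
go(.5965,.3196,.1,106.3)"
```

```text
t 2.98 tcp [0.5991 0.3146 0.4025] tips [0.5988 0.3148 0.2033] rpy [-1.7993e+02 -8.0000e-02  1.0643e+02] F [ 0.1 -1.6  0.1] w 0.0375
shift [ 0.054 -0.009  1.033] rot [-0.0008 -0.0009  0.0014]
```

>>> {"op": "move_arm", "data": {"increments": [[[0.4,0.05,0.0,0.3,0,0,0],[0.4,0.05,0.0,0.6,0,0,0],[0.4,0.05,0,0.9,0,0,0],[0.4,0.05,0,1,0,0,0],[0.4,0.05,0,1,0,0,0],[0.4,0.05,0,1,0,0,0]]]}}

```text
time: 3.48
tool_pos: [0.5965, 0.3158, 0.3056]
ee_rot: [3.141, 0.0, 1.855]
wrist_force: [-0.2, 0.3, 0.0]
width: 0.0377
```

```bash
python3 -c "
from h import *
go(.5965,.3196,.032,106.3)"
```

```text
t 3.48 tcp [0.5965 0.3158 0.3056] tips [0.5965 0.3157 0.1064] rpy [1.7999e+02 2.0000e-02 1.0626e+02] F [-0.2  0.3  0. ] w 0.0377
shift [0.037 0.011 0.744] rot [ 0.0002  0.0002 -0.0005]
```

>>> {"op": "move_arm", "data": {"increments": [[[0.4,0.03,0.01,0.2,0,0,0],[0.4,0.03,0.01,0.4,0,0,0],[0.4,0.03,0.01,0.6,0,0,0],[0.4,0.03,0.01,0.73,0,0,0],[0.4,0.03,0.01,0.73,0,0,0],[0.4,0.03,0.01,0.73,0,0,0]]]}}

```text
time: 3.98
tool_pos: [0.5967, 0.3202, 0.233]
ee_rot: [3.14, -0.0, 1.856]
wrist_force: [0.3, 0.2, -0.5]
width: 0.0376
```

>>> {"op": "move_arm", "data": {"increments": [[[0.05,0,0,0,0,0,0],[0.05,0,0,0,0,0,0],[0.05,0,0,0,0,0,0],[0.05,0,0,0,0,0,0],[0.05,0,0,0,0,0,0],[0.05,0,0,0,0,0,0],[0.05,0,0,0,0,0,0],[0.05,0,0,0,0,0,0]]]}}

```text
time: 4.65
tool_pos: [0.5965, 0.3205, 0.2326]
ee_rot: [3.14, -0.0, 1.856]
wrist_force: [-0.5, -0.1, 4.2]
width: 0.0097
```

```bash
python3 -c "
from h import *
go(.5965,.3196,.15,106.3)"
```

```text
t 4.65 tcp [0.5965 0.3205 0.2326] tips [0.5967 0.3206 0.0334] rpy [ 1.7993e+02 -1.0000e-02  1.0637e+02] F [-0.5 -0.1  4.2] w 0.0097
shift [-9.000e-03 -1.000e-03 -1.166e+00] rot [ 0.0008 -0.0001  0.0007]
```

>>> {"op": "move_arm", "data": {"increments": [[[0,0,0,-0.1,0,0,0],[0,0,0,-0.25,0,0,0],[0,0,0,-0.5,0,0,0],[0,0,0,-0.8,0,0,0],[0,0,0,-0.95,0,0,0],[0,0,0,-0.95,0,0,0]]]}}

```text
time: 5.15
tool_pos: [0.5969, 0.3207, 0.332]
ee_rot: [3.133, -0.001, 1.856]
wrist_force: [0.1, 0.5, -1.6]
width: 0.0096
```

```bash
python3 -c "
from h import *
go(.555,.014,.12,88.9)
p,d=robot.snapshot('wrist');cv2.imwrite('pics/w2.png',p[:,:,::-1])"
```

```text
t 5.15 tcp [0.5969 0.3207 0.332 ] tips [0.5984 0.3213 0.1328] rpy [ 1.7953e+02 -6.0000e-02  1.0636e+02] F [ 0.1  0.5 -1.6] w 0.0096
shift [-2.825 -1.267  0.115] rot [ 0.0051 -0.0014  0.194 ]
```

View pics/w2.png

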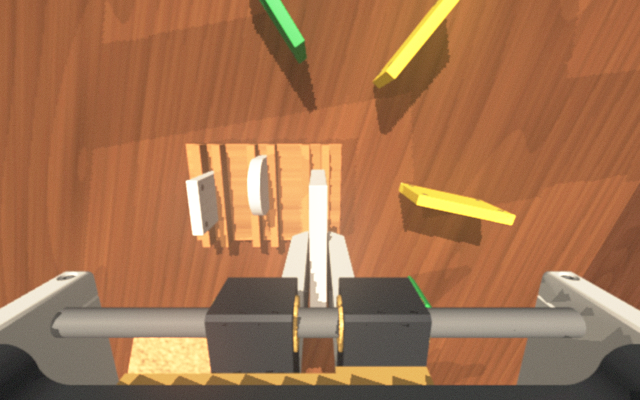

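The cover is held at (318,235), and the other two plates are still in their slots. I'll carry it to the mat now.

>>> {"op": "move_arm", "data": {"increments": [[[0,-0.2,-0.09,0,0,0,0],[0,-0.5,-0.22,0,0,0,0],[0,-0.8,-0.36,0,0,0,0],[0,-0.94,-0.42,0,0,0,0],[0,-0.94,-0.42,0,0,0,0]]]}}

```text
time: 5.62
tool_pos: [0.582, 0.2153, 0.3242]
ee_rot: [-3.136, 0.001, 1.853]
wrist_force: [0.5, 0.1, -1.9]
width: 0.0098
```

>>> {"op": "move_arm", "data": {"increments": [[[0,-0.2,-0.09,0,0,0,0],[0,-0.5,-0.22,0,0,0,0],[0,-0.8,-0.36,0,0,0,0],[0,-0.94,-0.42,0,0,0,0],[0,-0.94,-0.42,0,0,0,0]]]}}

```text
time: 6.03
tool_pos: [0.5685, 0.1144, 0.3252]
ee_rot: [-3.139, 0.0, 1.853]
wrist_force: [-0.0, -0.1, -2.1]
width: 0.0096
```

>>> {"op": "move_arm", "data": {"increments": [[[0,-0.2,-0.09,0,0,0,0.04],[0,-0.5,-0.22,0,0,0,0.08],[0,-0.8,-0.36,0,0,0,0.14],[0,-0.94,-0.42,0,0,0,0.19],[0,-0.94,-0.42,0,0,0,0.194],[0,-0.94,-0.42,0,0,0,0.194]]]}}

```text
time: 6.53
tool_pos: [0.5551, 0.0151, 0.3259]
ee_rot: [-3.141, -0.002, 1.552]
wrist_force: [-0.3, 0.6, -1.6]
width: 0.01
```

```bash
python3 -c "
from h import *
go(.555,.014,.05,88.9)"
```

```text
t 6.53 tcp [0.5551 0.0151 0.3259] tips [0.555  0.0155 0.1267] rpy [-1.7995e+02 -1.0000e-01  8.8950e+01] F [-0.3  0.6 -1.6] w 0.01
shift [-0.012 -0.001  0.767] rot [-0.0006 -0.0012  0.0005]
```

>>> {"op": "move_arm", "data": {"increments": [[[0,0,0,0.2,0,0,0],[0,0,0,0.45,0,0,0],[0,0,0,0.7,0,0,0],[0,0,0,0.85,0,0,0],[0,0,0,0.88,0,0,0],[0,0,0,0.9,0,0,0],[0,0,0,0.9,0,0,0]]]}}

```text
time: 7.12
tool_pos: [0.5553, 0.0156, 0.237]
ee_rot: [3.141, -0.0, 1.554]
wrist_force: [-0.8, 0.5, -2.1]
width: 0.0099
```

```bash
python3 -c "
from h import *
go(.555,.0155,.0314,88.9)"
```

```text
t 7.12 tcp [0.5553 0.0156 0.237 ] tips [0.5554 0.0156 0.0378] rpy [ 1.7997e+02 -3.0000e-02  8.9030e+01] F [-0.8  0.5 -2.1] w 0.0099
shift [-0.001 -0.003  0.064] rot [ 0.0004 -0.0003  0.0014]
```

>>> {"op": "move_arm", "data": {"increments": [[[0,0,0,0.03,0,0,0],[0,0,0,0.05,0,0,0],[0,0,0,0.065,0,0,0],[0,0,0,0.065,0,0,0],[0,0,0,0.065,0,0,0]]]}}

```text
time: 7.53
tool_pos: [0.5549, 0.0142, 0.2306]
ee_rot: [3.141, 0.0, 1.551]
wrist_force: [0.5, 0.6, -1.3]
width: 0.01
```

>>> {"op": "move_arm", "data": {"increments": [[[0,0,0,0.01,0,0,0],[0,0,0,0.015,0,0,0],[0,0,0,0.015,0,0,0]]]}}

```text
time: 7.78
tool_pos: [0.5549, 0.0143, 0.2305]
ee_rot: [3.141, 0.0, 1.552]
wrist_force: [-3.2, 0.9, 5.8]
width: 0.0099
```

>>> {"op": "move_arm", "data": {"increments": [[[0.4,0,0,-0.01,0,0,0],[0.4,0,0,-0.01,0,0,0],[0.4,0,0,-0.01,0,0,0],[0.4,0,0,-0.01,0,0,0],[0.4,0,0,-0.01,0,0,0],[0.4,0,0,-0.01,0,0,0]]]}}

```text
time: 8.28
tool_pos: [0.5548, 0.0143, 0.2295]
ee_rot: [-3.141, 0.0, 1.552]
wrist_force: [-0.0, 0.0, -0.5]
width: 0.0374
```

```bash
python3 -c "
from h import *
go(.555,.0155,.09,88.9)
p,d=robot.snapshot('side');cv2.imwrite('pics/s3.png',cv2.resize(p[170:270,280:440,::-1],None,fx=5,fy=5))"
```

```text
t 8.28 tcp [0.5548 0.0143 0.2295] tips [0.5548 0.0143 0.0303] rpy [-179.99    0.     88.9 ] F [-0.   0.  -0.5] w 0.0374
shift [ 0.012  0.001 -0.597] rot [-0.0002  0.      0.    ]
```

View pics/s3.png

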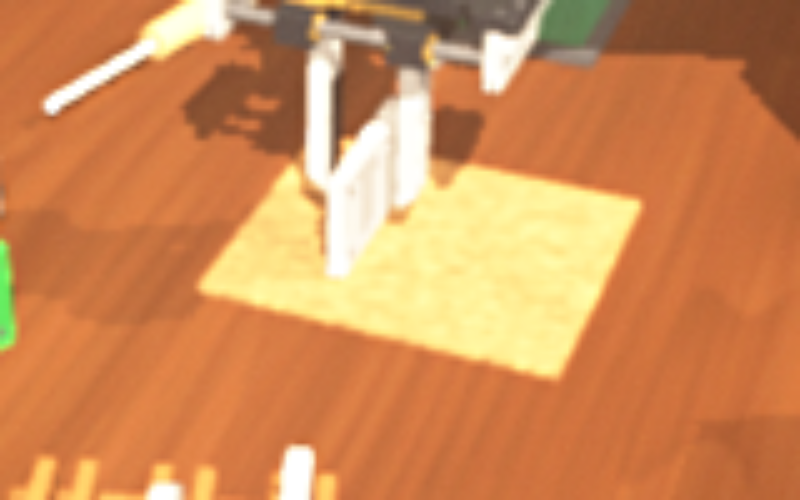

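The plate is standing free between the open jaws. I'll raise the gripper, close it, move to the +x side and push the plate over towards -x.

>>> {"op": "move_arm", "data": {"increments": [[[0.4,0,0,-0.2,0,0,0],[0.4,0,0,-0.45,0,0,0],[0.2,0,0,-0.6,0,0,0],[0,0,0.2,-0.6,0,0,0],[0,0,0.4,-0.6,0,0,0],[0,0,0.4,-0.6,0,0,0],[0,0,0.4,-0.6,0,0,0],[0,0,0.4,-0.6,0,0,0]]]}}

```text
time: 9.0
tool_pos: [0.5943, 0.0136, 0.289]
ee_rot: [-3.14, 0.0, 1.552]
wrist_force: [-0.2, 0.2, -0.2]
width: 0.002
```

```bash
python3 -c "
from h import *
go(.595,.0143,.05,88.9)
p,d=robot.snapshot('side');cv2.imwrite('pics/s4.png',cv2.resize(p[170:270,280:440,::-1],None,fx=5,fy=5))"
```

```text
t 9.0 tcp [0.5943 0.0136 0.289 ] tips [0.5939 0.0136 0.0898] rpy [-179.88    0.     88.91] F [-0.2  0.2 -0.2] w 0.002
shift [0.007 0.008 0.398] rot [-0.0013  0.      0.0001]
```

View pics/s4.png

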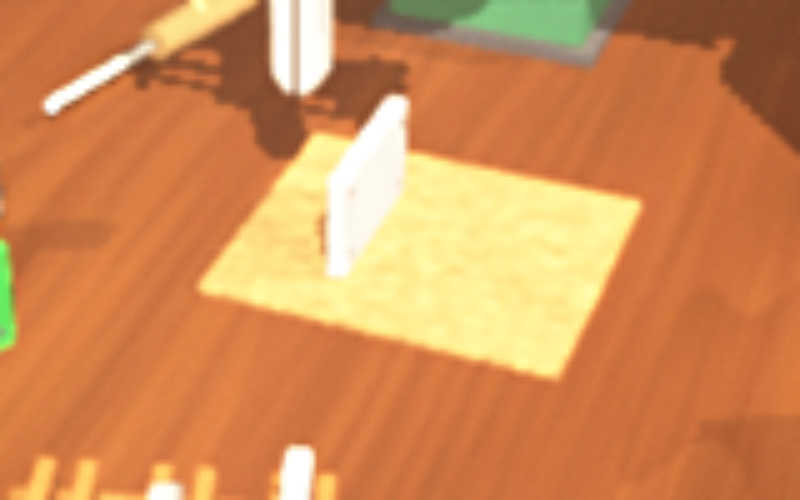

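>>> {"op": "move_arm", "data": {"increments": [[[0,0,0,0.2,0,0,0],[0,0,0,0.38,0,0,0],[0,0,0,0.38,0,0,0],[0,0,0,0.38,0,0,0]]]}}

```text
time: 9.38
tool_pos: [0.5938, 0.0136, 0.2504]
ee_rot: [-3.138, -0.0, 1.552]
wrist_force: [-0.0, 0.3, 0.1]
width: 0.0005
```

>>> {"op": "move_arm", "data": {"increments": [[[0,0,-0.1,0,0,0,0],[0,0,-0.18,0,0,0,0],[0,0,-0.24,0,0,0,0],[0,0,-0.28,0,0,0,0],[0,0,-0.32,0,0,0,0],[0,0,-0.36,0,0,0,0],[0,0,-0.41,0,0,0,0],[0,0,-0.46,0,0,0,0]]]}}

```text
time: 10.05
tool_pos: [0.5485, 0.0144, 0.2517]
ee_rot: [3.141, 0.0, 1.552]
wrist_force: [0.4, -0.6, 0.7]
width: 0.0005
```

```bash
python3 -c "
from h import *
go(.595,.0143,.05,88.9)
p,d=robot.snapshot('side');cv2.imwrite('pics/s5.png',cv2.resize(p[170:270,280:440,::-1],None,fx=5,fy=5))"
```

```text
t 10.05 tcp [0.5485 0.0144 0.2517] tips [0.5485 0.0144 0.0525] rpy [1.7999e+02 1.0000e-02 8.8900e+01] F [ 0.4 -0.6  0.7] w 0.0005
shift [0.008 0.465 0.026] rot [0.0001 0.0001 0.    ]
```

View pics/s5.png

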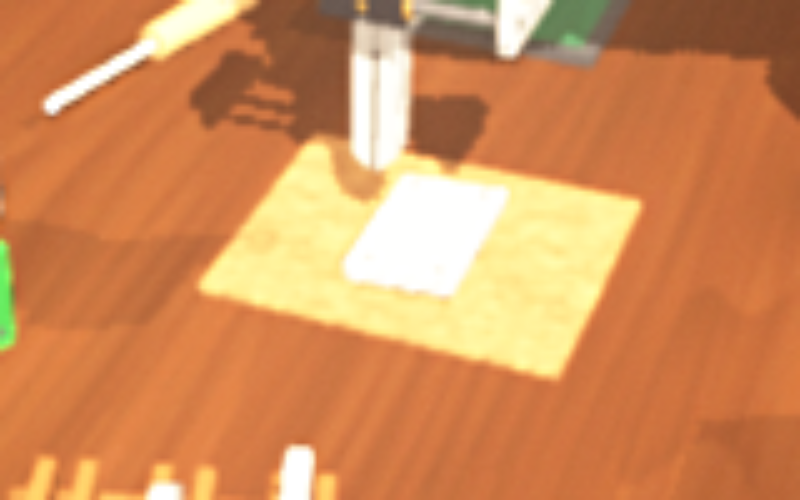

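The cover lies flat on the mat, seen at about (430,235) in the crop, and the arm isn't touching it. I'll raise the arm, open the jaws and measure its position.

>>> {"op": "move_arm", "data": {"increments": [[[0.8,0,0,-0.3,0,0,0],[0.8,-0.2,0,-0.6,0,0,0],[0.8,-0.4,0,-0.8,0,0,0],[0.8,-0.7,0,-1,0,0,0],[0.8,-0.9,0,-1,0,0,0],[0.8,-0.9,0,-1,0,0,0],[0.8,-0.9,0,-1,0,0,0],[0.8,-0.9,0,-1,0,0,0]]]}}

```text
time: 10.77
tool_pos: [0.5469, -0.0751, 0.3508]
ee_rot: [-3.14, -0.001, 1.552]
wrist_force: [-0.5, 1.0, -0.5]
width: 0.0503
```

```bash
python3 - <<'E'
from h import *
go(.52,.0143,.05,88.9)
c=robot.camera_params('wrist');p,d=robot.snapshot('wrist');cv2.imwrite('pics/w6.png',p[:,:,::-1])
v,u=np.mgrid[0:400,0:640]
X=np.c_[(u.ravel()-c['mtx'][0,2])/c['mtx'][0,0],(v.ravel()-c['mtx'][1,2])/c['mtx'][1,1],np.ones(u.size)]*d.ravel()[:,None]
W=((X-c['t'])@c['R']).reshape(400,640,3)
hsv=cv2.cvtColor(p,cv2.COLOR_RGB2HSV); m=(hsv[...,1]<70)&(hsv[...,2]>150)&(W[...,2]>.009)&(W[...,2]<.02)&(d>0)
n,l,st,ce=cv2.connectedComponentsWithStats(m.astype(np.uint8)); k=1+st[1:,4].argmax(); print(st[k],np.median(W[l==k][:,2]))
print('wrist',rect(c,l==k,.014))
t=robot.camera_params('top');p,d=robot.snapshot('top');cv2.imwrite('pics/t6.png',p[:,:,::-1])
hsv=cv2.cvtColor(p,cv2.COLOR_RGB2HSV); m=(hsv[...,1]<70)&(hsv[...,2]>150); q=np.zeros_like(m);q[195:275,320:385]=m[195:275,320:385]
print('top',rect(t,q,.014))
E
```

```text
t 10.77 tcp [ 0.5469 -0.0751  0.3508] tips [ 0.5466 -0.0748  0.1516] rpy [-1.7991e+02 -6.0000e-02  8.8900e+01] F [-0.5  1.  -0.5] w 0.0503
shift [ 0.887 -0.285  1.017] rot [-0.001  -0.0007  0.0001]
[ 260   68   58   93 5176] 0.014565778958584824
wrist [518.   14.4  94.7  59.6  88.9]
top [518.2  14.3  97.8  62.7  88.9]
```

View pics/w6.png

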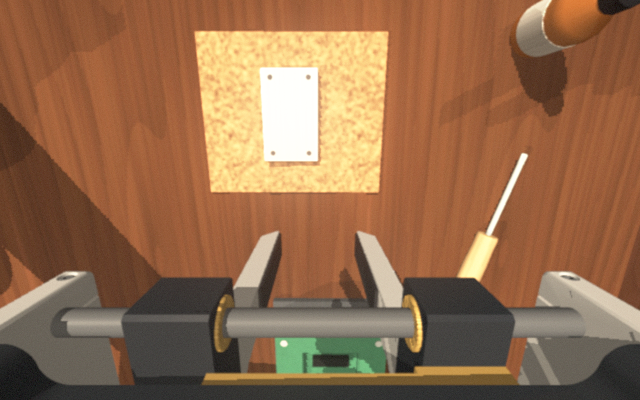

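View pics/t6.png

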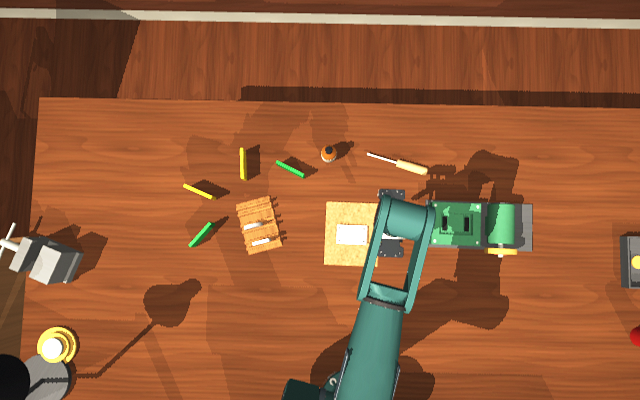

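The wrist and top views agree: cover centre at (518.0, 14.4) mm, long axis along yaw 88.9°, and bottle and screwdriver unmoved. I'll regrasp it across the 60 mm width.

>>> {"op": "move_arm", "data": {"increments": [[[0.85,0.3,-0.1,0.1,0,0,0],[0.85,0.6,-0.2,0.3,0,0,0],[0.85,0.89,-0.285,0.5,0,0,0],[0.85,0.89,-0.285,0.8,0,0,0],[0.85,0.89,-0.285,1,0,0,0],[0.85,0.89,-0.285,1,0,0,0]]]}}

```text
time: 11.37
tool_pos: [0.5179, 0.0158, 0.246]
ee_rot: [-3.13, -0.001, 1.555]
wrist_force: [-0.3, 0.1, -1.1]
width: 0.0797
```

```bash
python3 -c "
from h import *
go(.518,.0144,.009,88.9)"
```

```text
t 11.37 tcp [0.5179 0.0158 0.246 ] tips [0.5157 0.016  0.0468] rpy [-1.7936e+02 -4.0000e-02  8.9070e+01] F [-0.3  0.1 -1.1] w 0.0797
shift [-0.015  0.005  0.378] rot [-0.0071 -0.0005  0.0019]
```

>>> {"op": "move_arm", "data": {"increments": [[[0.85,0,0,0.1,0,0,0],[0.85,0,0,0.2,0,0,0],[0.85,0,0,0.3,0,0,0],[0.85,0,0,0.3,0,0,0],[0.85,0,0,0.3,0,0,0],[0.85,0,0,0.3,0,0,0]]]}}

```text
time: 11.87
tool_pos: [0.5207, 0.0137, 0.2223]
ee_rot: [3.14, 0.0, 1.551]
wrist_force: [0.5, 0.1, 0.0]
width: 0.0799
```

```bash
python3 -c "
from h import *
go(.518,.0144,.009,88.9)"
```

```text
t 11.87 tcp [0.5207 0.0137 0.2223] tips [0.5209 0.0137 0.0231] rpy [1.7993e+02 1.0000e-02 8.8880e+01] F [0.5 0.1 0. ] w 0.0799
shift [ 0.006 -0.027  0.141] rot [ 0.0007  0.0001 -0.0003]
```

>>> {"op": "move_arm", "data": {"increments": [[[0.85,0,-0.027,0.07,0,0,0],[0.85,0,-0.027,0.12,0,0,0],[0.85,0,-0.027,0.14,0,0,0],[0.85,0,-0.027,0.14,0,0,0],[0.85,0,-0.027,0.14,0,0,0],[0.85,0,-0.027,0.14,0,0,0]]]}}

```text
time: 12.37
tool_pos: [0.5177, 0.014, 0.2078]
ee_rot: [3.141, 0.0, 1.552]
wrist_force: [0.6, 0.4, 0.3]
width: 0.0801
```

```bash
python3 -c "
from h import *
go(.518,.0144,.009,88.9)"
```

```text
t 12.37 tcp [0.5177 0.014  0.2078] tips [0.5178 0.014  0.0086] rpy [1.7998e+02 1.0000e-02 8.8900e+01] F [0.6 0.4 0.3] w 0.0801
shift [ 0.004  0.003 -0.004] rot [0.0002 0.0001 0.    ]
```

Tips are at z=8.6 mm, about 5 mm below the plate's top. Closing.

>>> {"op": "move_arm", "data": {"increments": [[[0.5,0,0,0,0,0,0],[0.5,0,0,0,0,0,0],[0.5,0,0,0,0,0,0],[0.5,0,0,0,0,0,0],[0.5,0,0,0,0,0,0],[0.5,0,0,0,0,0,0]]]}}

```text
time: 12.87
tool_pos: [0.5177, 0.014, 0.2079]
ee_rot: [3.141, 0.0, 1.552]
wrist_force: [-0.3, -0.3, 1.1]
width: 0.0593
```

>>> {"op": "move_arm", "data": {"increments": [[[0.5,0,0,-0.1,0,0,0],[0.5,0,0,-0.25,0,0,0],[0.5,0,0,-0.5,0,0,0],[0.5,0,0,-0.8,0,0,0],[0.5,0,0,-1,0,0,0],[0.5,0,0,-1,0,0,0],[0.5,0,0,-1,0,0,0],[0.5,0,0,-1,0,0,0]]]}}

```text
time: 13.53
tool_pos: [0.5171, 0.0141, 0.3061]
ee_rot: [-3.139, -0.0, 1.552]
wrist_force: [-0.5, -0.3, -2.3]
width: 0.0595
```

```bash
python3 -c "
from h import *
go(.5585,-.3042,.12,88.9)
p,d=robot.snapshot('side');cv2.imwrite('pics/s7.png',cv2.resize(p[150:250,280:440,::-1],None,fx=5,fy=5))
p,d=robot.snapshot('wrist');cv2.imwrite('pics/w7.png',p[:,:,::-1])"
```

```text
t 13.53 tcp [0.5171 0.0141 0.3061] tips [0.5165 0.0141 0.1069] rpy [-179.84   -0.     88.9 ] F [-0.5 -0.3 -2.3] w 0.0595
shift [-3.174  0.475 -0.132] rot [-0.0017 -0.      0.    ]
```

View pics/s7.png

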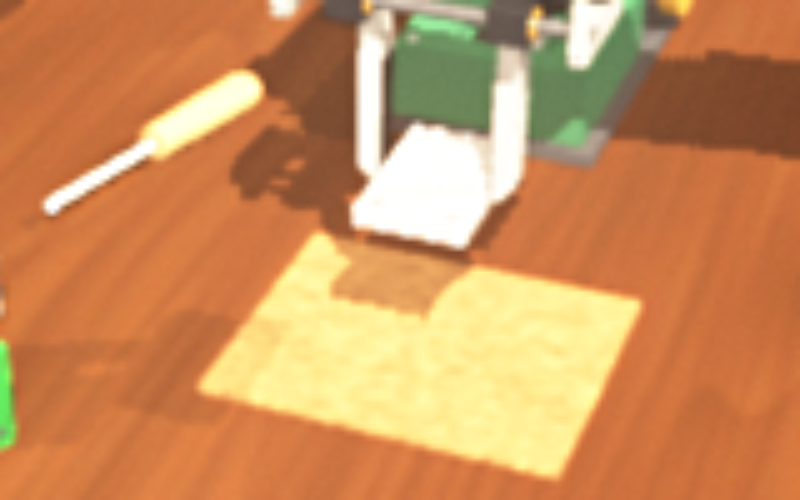

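View pics/w7.png

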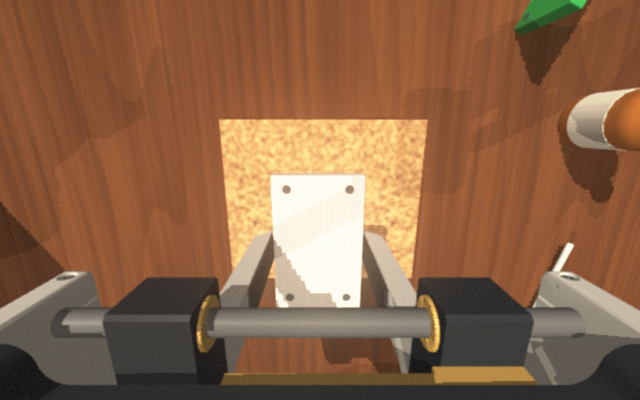

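The cover is held level. Before placing it, I'll pass over the housing to view the opening with the wrist camera.

>>> {"op": "move_arm", "data": {"increments": [[[0.5,-0.1,0,-0.2,0,0,0],[0.5,-0.4,0.05,-0.4,0,0,0],[0.5,-0.7,0.08,-0.6,0,0,0],[0.5,-0.95,0.11,-0.65,0,0,0],[0.5,-0.95,0.11,-0.65,0,0,0]]]}}

```text
time: 14.05
tool_pos: [0.5273, -0.0849, 0.3732]
ee_rot: [3.14, 0.003, 1.547]
wrist_force: [-0.5, -0.4, -2.1]
width: 0.0592
```

>>> {"op": "move_arm", "data": {"increments": [[[0.5,-0.3,0.03,0,0,0,0],[0.5,-0.6,0.06,0,0,0,0],[0.5,-0.95,0.1,0,0,0,0],[0.5,-0.95,0.1,0,0,0,0]]]}}

```text
time: 14.38
tool_pos: [0.5349, -0.1807, 0.3698]
ee_rot: [-3.138, 0.002, 1.546]
wrist_force: [-0.4, 0.8, -2.8]
width: 0.0594
```

>>> {"op": "move_arm", "data": {"increments": [[[0.5,-0.3,0.03,0,0,0,0],[0.5,-0.6,0.06,0,0,0,0],[0.5,-0.95,0.1,0,0,0,0],[0.5,-0.95,0.1,0,0,0,0]]]}}

```text
time: 14.72
tool_pos: [0.543, -0.2758, 0.3695]
ee_rot: [-3.138, 0.001, 1.547]
wrist_force: [0.5, 0.7, -2.1]
width: 0.0594
```

>>> {"op": "move_arm", "data": {"increments": [[[0.5,-0.3,0.03,0,0,0,0],[0.5,-0.6,0.06,0,0,0,0],[0.5,-0.95,0.1,0,0,0,0],[0.5,-0.95,0.1,0,0,0,0],[0.5,-0.95,0.1,0,0,0,0]]]}}

```text
time: 15.13
tool_pos: [0.5513, -0.3674, 0.3695]
ee_rot: [-3.138, -0.004, 1.55]
wrist_force: [-0.2, -0.2, -1.7]
width: 0.0597
```

```bash
python3 -c "
from h import *
go(.5585,-.3042,.12,88.9)"
```

```text
t 15.13 tcp [ 0.5513 -0.3674  0.3695] tips [ 0.5506 -0.3667  0.1703] rpy [-179.78   -0.21   88.79] F [-0.2 -0.2 -1.7] w 0.0597
shift [0.632 0.06  0.505] rot [-0.0024 -0.0023 -0.0012]
```

>>> {"op": "move_arm", "data": {"increments": [[[0.5,-0.3,0,0,0,0,0],[0.5,-0.55,0,0,0,0,0],[0.5,-0.55,0,0,0,0,0],[0.5,-0.55,0,0,0,0,0],[0.5,-0.55,0,0,0,0,0]]]}}

```text
time: 15.55
tool_pos: [0.5507, -0.4199, 0.372]
ee_rot: [-3.141, -0.002, 1.553]
wrist_force: [-0.6, 1.0, -1.3]
width: 0.0592
```

```bash
python3 -c "
from h import *
import pickle
go(.5585,-.3042,.12,88.9)
c=robot.camera_params('wrist');p,d=robot.snapshot('wrist');
cv2.imwrite('pics/w8.png',p[:,:,::-1]);np.save('pics/w8d.npy',d);pickle.dump(c,open('pics/w8.pkl','wb'))"
```

```text
t 15.55 tcp [ 0.5507 -0.4199  0.372 ] tips [ 0.5506 -0.4195  0.1728] rpy [-1.7995e+02 -1.3000e-01  8.8990e+01] F [-0.6  1.  -1.3] w 0.0592
shift [1.157 0.058 0.53 ] rot [-0.0006 -0.0014  0.0009]
```

View pics/w8.png

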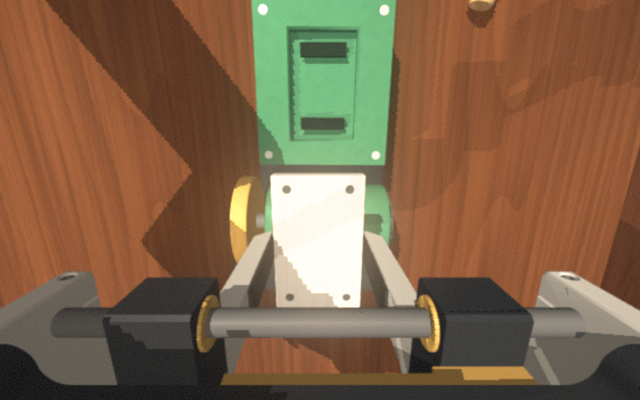

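The opening spans roughly (288–357, 27–141), with pads at (323,50) and (322,124) and the four bolts visible. I'll measure it along with the held plate's offset from the TCP.

```bash
python3 - <<'E'
from h import *
import pickle
c=pickle.load(open('pics/w8.pkl','rb'));p=cv2.imread('pics/w8.png')[:,:,::-1].copy();d=np.load('pics/w8d.npy')
hsv=cv2.cvtColor(p,cv2.COLOR_RGB2HSV);H,S,V=[hsv[...,i].astype(int) for i in range(3)]
m=((S<70)&(V>170)).astype(np.uint8); m[170:]=0
n,l,st,ce=cv2.connectedComponentsWithStats(m); k=[i for i in range(1,n) if st[i,4]>30 and 245<ce[i][0]<400]
B=ray(c,ce[k],.06)[:,:2]*1000; print('bolts',B.round(1),B.mean(0))
m=((V<70)).astype(np.uint8); m[170:]=0; m[:,:292]=0;m[:,355:]=0
n,l,st,ce=cv2.connectedComponentsWithStats(m); k=[i for i in range(1,n) if st[i,4]>150]
P=ray(c,ce[k],.057)[:,:2]*1000; print('pads',st[k],P.round(1),P.mean(0))
v,u=np.mgrid[0:400,0:640]
X=np.c_[(u.ravel()-c['mtx'][0,2])/c['mtx'][0,0],(v.ravel()-c['mtx'][1,2])/c['mtx'][1,1],np.ones(u.size)]*d.ravel()[:,None]
W=((X-c['t'])@c['R']).reshape(400,640,3)
# opening by depth: below housing top
q=(W[...,2]<.0575)&(W[...,2]>.04)&(d>0); q[:20]=0;q[150:]=0;q[:,:280]=0;q[:,370:]=0
print('open depth',q.sum(),cv2.minAreaRect((W[q][:,:2]*1000).astype(np.float32)), 'housing z',np.median(W[60:120,268:280,2]))
# plate
q=(S<60)&(V>150)&(W[...,2]>.15)&(W[...,2]<.2);q[:172]=0;q[295:]=0;q[:,:268]=0;q[:,:][:,368:]=0
z=np.median(W[q][:,2]); print('plate z',z)
for v in (180,200,225,250,280):
    uu=np.where(q[v])[0]; print(v,uu.min(),uu.max(),ray(c,[(uu.min()-.5,v),(uu.max()+.5,v)],z).mean(0).round(4), np.ptp(ray(c,[(uu.min()-.5,v),(uu.max()+.5,v)],z)[:,0]).round(4))
vv=np.where(q[:,300:340].sum(1)>30)[0].min(); print('far edge',ray(c,[(318,vv-.5)],z))
Z=W[q]; A=np.c_[Z[:,:2]-Z[:,:2].mean(0),np.ones(len(Z))]; print('plane slope',np.linalg.lstsq(A,Z[:,2],rcond=None)[0])
# screw marks
m=((V<130)&(W[...,2]>.1)).astype(np.uint8); m[:178]=0;m[300:]=0;m[:,:276]=0;m[:,358:]=0
n,l,st,ce=cv2.connectedComponentsWithStats(m); k=[i for i in range(1,n) if 20<st[i,4]<120]
M=ray(c,ce[k],z)*1000; print('marks',M.round(1))
E
```

```text
bolts [[ 503.9 -238. ]
 [ 614.4 -240.4]
 [ 500.7 -368.4]
 [ 611.2 -370.9]] [ 557.56632493 -304.43497167]
pads [] [] [nan nan]
open depth 6561 ((555.54931640625, -303.77294921875), (102.36804962158203, 70.57032012939453), 89.939453125) housing z 0.0605126720091312
plate z 0.17870763296649728
180 271 364 [ 0.5515 -0.3743  0.1787] 0.0591
200 271 364 [ 0.5513 -0.3873  0.1787] 0.0602
225 273 362 [ 0.551  -0.4043  0.1787] 0.0591
250 274 362 [ 0.551  -0.4221  0.1787] 0.06
280 275 360 [ 0.5503 -0.4448  0.1787] 0.0598
far edge [[ 0.55192635 -0.36959465  0.17870763]]
plane slope [ 1.64317638e-04 -4.63485372e-03  1.78623182e-01]
marks [[ 530.2 -457.8  178.7]]<stdin>:10: RuntimeWarning: Mean of empty slice.
  ret = um.true_divide(
```

>>> {"op": "move_arm", "data": {"increments": [[[0.5,0.2,0.02,0,0,0,0],[0.5,0.5,0.03,0.05,0,0,0],[0.5,0.8,0.05,0.2,0,0,0],[0.5,1,0.05,0.4,0,0,0],[0.5,1,0.05,0.5,0,0,0],[0.5,1,0.05,0.5,0,0,0]]]}}

```text
time: 16.1
tool_pos: [0.5569, -0.3189, 0.3196]
ee_rot: [-3.137, -0.003, 1.555]
wrist_force: [0.4, 0.1, -2.1]
width: 0.0595
```

```bash
python3 -c "
from h import *
go(.5577,-.3053,.08,88.8)"
```

```text
t 16.1 tcp [ 0.5569 -0.3189  0.3196] tips [ 0.556  -0.3182  0.1204] rpy [-179.71   -0.18   89.1 ] F [ 0.4  0.1 -2.1] w 0.0595
shift [0.135 0.007 0.405] rot [-0.0032 -0.002   0.0034]
```

>>> {"op": "move_arm", "data": {"increments": [[[0.5,0.13,0.007,0.2,0,0,0.002],[0.5,0.13,0.007,0.4,0,0,0.002],[0.5,0.13,0.007,0.4,0,0,0.002],[0.5,0.13,0.007,0.4,0,0,0.002],[0.5,0.13,0.007,0.4,0,0,0.002],[0.5,0.13,0.007,0.4,0,0,0.002]]]}}

```text
time: 16.6
tool_pos: [0.5585, -0.3097, 0.2849]
ee_rot: [3.139, 0.002, 1.548]
wrist_force: [-0.1, 0.9, -1.4]
width: 0.0596
```

```bash
python3 -c "
from h import *
go(.5577,-.3053,.062,88.8)"
```

```text
t 16.6 tcp [ 0.5585 -0.3097  0.2849] tips [ 0.5591 -0.3101  0.0857] rpy [1.7982e+02 1.3000e-01 8.8680e+01] F [-0.1  0.9 -1.4] w 0.0596
shift [ 0.044 -0.01   0.237] rot [ 0.0019  0.0014 -0.0013]
```

>>> {"op": "move_arm", "data": {"increments": [[[0.5,0.03,-0.01,0.08,0,0,0],[0.5,0.03,-0.01,0.13,0,0,0],[0.5,0.03,-0.01,0.13,0,0,0],[0.5,0.03,-0.01,0.13,0,0,0],[0.5,0.03,-0.01,0.13,0,0,0],[0.5,0.03,-0.01,0.13,0,0,0]]]}}

```text
time: 17.1
tool_pos: [0.5573, -0.3058, 0.2699]
ee_rot: [3.141, 0.0, 1.549]
wrist_force: [-0.2, 0.3, -1.0]
width: 0.0595
```

```bash
python3 -c "
from h import *
go(.5577,-.3053,.062,88.8)"
```

```text
t 17.1 tcp [ 0.5573 -0.3058  0.2699] tips [ 0.5574 -0.3059  0.0707] rpy [1.7998e+02 2.0000e-02 8.8720e+01] F [-0.2  0.3 -1. ] w 0.0595
shift [0.005 0.004 0.087] rot [ 0.0002  0.0002 -0.0008]
```

Aligned within 0.6 mm. I'll check with the cameras before lowering the last 9 mm.

```bash
python3 -c "
from h import *
p,d=robot.snapshot('side');a=cv2.resize(p[105:200,340:440,::-1],None,fx=6,fy=6,interpolation=2)
cv2.imwrite('pics/s9.png',a)"
```

```text
(no output)
```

View pics/s9.png

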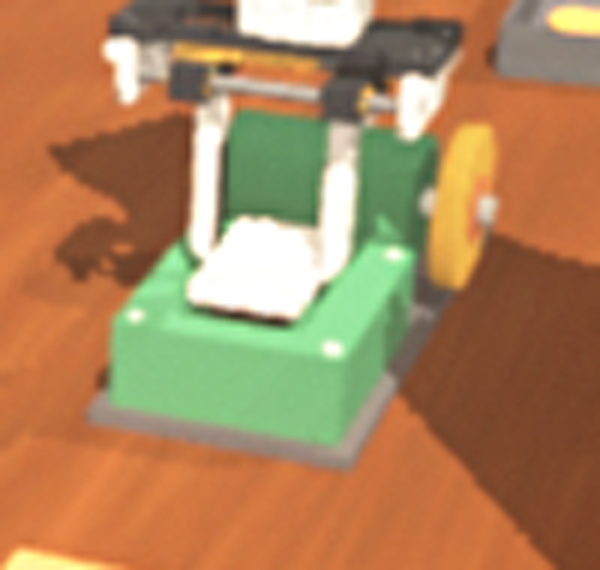

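>>> {"op": "move_arm", "data": {"increments": [[[0.5,0.005,0.004,0.03,0,0,0],[0.5,0.005,0.004,0.05,0,0,0],[0.5,0.005,0.004,0.07,0,0,0],[0.5,0.005,0.004,0.085,0,0,0],[0.5,0.005,0.004,0.085,0,0,0]]]}}

```text
time: 17.57
tool_pos: [0.5576, -0.3052, 0.261]
ee_rot: [-3.141, -0.0, 1.549]
wrist_force: [0.2, -1.0, -2.8]
width: 0.0594
```

```bash
python3 -c "
from h import *
go(.5577,-.3053,.062,88.8)"
```

```text
t 17.57 tcp [ 0.5576 -0.3052  0.261 ] tips [ 0.5576 -0.3052  0.0618] rpy [-1.7998e+02 -1.0000e-02  8.8730e+01] F [ 0.2 -1.  -2.8] w 0.0594
shift [-0.001  0.001 -0.002] rot [-0.0002 -0.0001 -0.0008]
```

>>> {"op": "move_arm", "data": {"increments": [[[0.5,0,0,0.006,0,0,0],[0.5,0,0,0.006,0,0,0],[0.5,0,0,0.006,0,0,0]]]}}

```text
time: 17.82
tool_pos: [0.5576, -0.3053, 0.2608]
ee_rot: [3.141, 0.0, 1.548]
wrist_force: [-0.9, -0.2, -0.2]
width: 0.0594
```

>>> {"op": "move_arm", "data": {"increments": [[[0.8,0,0,0,0,0,0],[0.8,0,0,0,0,0,0],[0.8,0,0,0,0,0,0],[0.8,0,0,0,0,0,0],[0.8,0,0,-0.2,0,0,0],[0.8,0,0,-0.4,0,0,0],[0.3,0,0,-0.4,0,0,0],[0,0,0,-0.4,0,0,0]]]}}

```text
time: 18.48
tool_pos: [0.558, -0.3055, 0.3021]
ee_rot: [3.138, 0.002, 1.549]
wrist_force: [-0.1, -0.9, -1.1]
width: 0.0651
```

```bash
python3 -c "
from h import *
go(.5577,-.3053,.072,88.8)
p,d=robot.snapshot('side');a=cv2.resize(p[105:200,340:440,::-1],None,fx=6,fy=6,interpolation=2)
cv2.imwrite('pics/s10.png',a)"
```

```text
t 18.48 tcp [ 0.558  -0.3055  0.3021] tips [ 0.5586 -0.3059  0.1029] rpy [1.7982e+02 1.2000e-01 8.8720e+01] F [-0.1 -0.9 -1.1] w 0.0651
shift [ 0.002 -0.004  0.309] rot [ 0.002   0.0013 -0.0008]
```

View pics/s10.png

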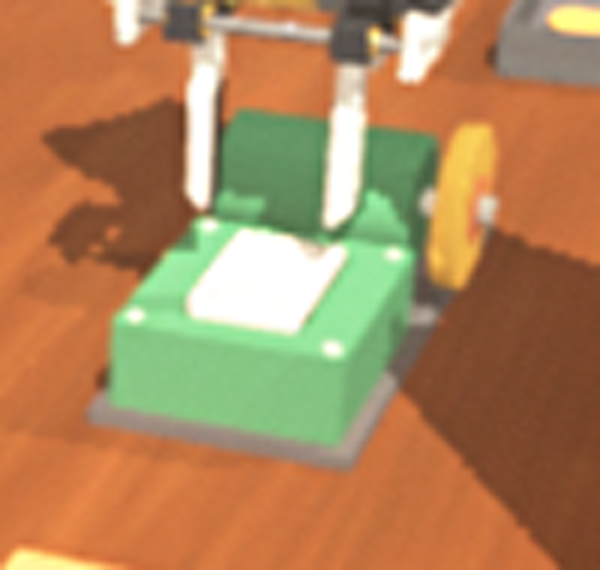

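The plate sits in the opening on the pads, proud and level. I'll close the fingers and press at its centre.

>>> {"op": "move_arm", "data": {"increments": [[[0,0,-0.004,0.1,0,0,0],[0,0,-0.004,0.2,0,0,0],[0,0,-0.004,0.28,0,0,0],[0,0,-0.004,0.28,0,0,0],[0,0,-0.004,0.28,0,0,0],[0,0,-0.004,0.28,0,0,0]]]}}

```text
time: 19.03
tool_pos: [0.5572, -0.3053, 0.272]
ee_rot: [-3.141, -0.0, 1.548]
wrist_force: [0.4, -0.0, 1.0]
width: 0.021
```

```bash
python3 -c "
from h import *
go(.5577,-.3043,.062,88.8)"
```

```text
t 19.03 tcp [ 0.5572 -0.3053  0.272 ] tips [ 0.5571 -0.3052  0.0728] rpy [-1.7996e+02 -2.0000e-02  8.8720e+01] F [ 0.4 -0.   1. ] w 0.021
shift [0.01  0.005 0.108] rot [-0.0005 -0.0002 -0.0009]
```

>>> {"op": "move_arm", "data": {"increments": [[[0,0.01,0.005,0,0,0,0],[0,0.01,0.005,0,0,0,0],[0,0.01,0.005,0.02,0,0,0],[0,0.01,0.005,0.04,0,0,0],[0,0.01,0.005,0.06,0,0,0],[0,0.01,0.005,0.08,0,0,0],[0,0.01,0.005,0.09,0,0,0],[0,0.01,0.005,0.1,0,0,0]]]}}

```text
time: 19.7
tool_pos: [0.5577, -0.3042, 0.2653]
ee_rot: [3.141, 0.001, 1.549]
wrist_force: [-4.1, 1.8, 9.9]
width: 0.0006
```

```bash
python3 -c "
from h import *
go(.5577,-.3043,.060,88.8)"
```

```text
t 19.7 tcp [ 0.5577 -0.3042  0.2653] tips [ 0.5579 -0.3044  0.0661] rpy [1.7994e+02 5.0000e-02 8.8720e+01] F [-4.1  1.8  9.9] w 0.0006
shift [-0.001 -0.     0.061] rot [ 0.0007  0.0005 -0.0008]
```

>>> {"op": "move_arm", "data": {"increments": [[[0,0,0,0.01,0,0,0],[0,0,0,0.02,0,0,0],[0,0,0,0.03,0,0,0],[0,0,0,0.04,0,0,0],[0,0,0,0.045,0,0,0],[0,0,0,0.045,0,0,0]]]}}

```text
time: 20.2
tool_pos: [0.5577, -0.3042, 0.2609]
ee_rot: [3.14, 0.001, 1.549]
wrist_force: [-2.4, 2.1, 8.8]
width: 0.0003
```

>>> {"op": "move_arm", "data": {"increments": [[[0,0,0,0.01,0,0,0],[0,0,0,0.02,0,0,0],[0,0,0,0.03,0,0,0],[0,0,0,0.03,0,0,0]]]}}

```text
time: 20.53
tool_pos: [0.5576, -0.3042, 0.2594]
ee_rot: [3.14, 0.001, 1.549]
wrist_force: [-5.2, 3.2, 15.4]
width: 0.0003
```

>>> {"op": "move_arm", "data": {"increments": [[[0,0,0,0.01,0,0,0],[0,0,0,0.02,0,0,0],[0,0,0,0.03,0,0,0],[0,0,0,0.04,0,0,0],[0,0,0,0.04,0,0,0]]]}}

```text
time: 20.95
tool_pos: [0.5575, -0.304, 0.2593]
ee_rot: [3.139, 0.002, 1.549]
wrist_force: [-10.6, 7.2, 27.0]
width: 0.0004
```

It has bottomed out: 27 N with no further travel and tips at z = 60.1 mm. I'll lift off and check.

>>> {"op": "move_arm", "data": {"increments": [[[0,0,0,-0.08,0,0,0],[0,0,0,-0.3,0,0,0],[0,0,0,-0.6,0,0,0],[0,-0.3,0,-1,0,0,0],[0,-0.6,0,-1,0,0,0],[0,-1,0,-1,0,0,0],[0,-1,0,-1,0,0,0],[0,-1,0,-1,0,0,0]]]}}

```text
time: 21.62
tool_pos: [0.5549, -0.4063, 0.3497]
ee_rot: [-3.14, -0.001, 1.545]
wrist_force: [-0.9, 0.2, -0.9]
width: 0.0007
```

```bash
cat > chk.py <<'E'
from h import *
go(.5577,-.3043,.060,88.8)
p,d=robot.snapshot('side');cv2.imwrite('pics/s11.png',cv2.resize(p[105:200,340:440,::-1],None,fx=6,fy=6,interpolation=2));cv2.imwrite('pics/s11f.png',p[:,:,::-1])
c=robot.camera_params('wrist');p,d=robot.snapshot('wrist');cv2.imwrite('pics/w11.png',p[:,:,::-1])
v,u=np.mgrid[0:400,0:640]
X=np.c_[(u.ravel()-c['mtx'][0,2])/c['mtx'][0,0],(v.ravel()-c['mtx'][1,2])/c['mtx'][1,1],np.ones(u.size)]*d.ravel()[:,None]
W=((X-c['t'])@c['R']).reshape(400,640,3)
hsv=cv2.cvtColor(p,cv2.COLOR_RGB2HSV);H,S,V=[hsv[...,i].astype(int) for i in range(3)]
q=(S<70)&(V>140)&(abs(W[...,2]-.06)<.015)&(d>0)
n,l,st,ce=cv2.connectedComponentsWithStats(q.astype(np.uint8)); k=1+st[1:,4].argmax(); print(st[k],ce[k]); print('cover',rect(c,l==k,.06))
I=l==k; Z=W[I]; A=np.c_[Z[:,:2]-Z[:,:2].mean(0),np.ones(len(Z))]; print('cover plane',np.linalg.lstsq(A,Z[:,2],rcond=None)[0].round(4))
g=(H>40)&(H<90)&(abs(W[...,0]-.5577)<.06)&(abs(W[...,1]+.3043)<.07)&(abs(W[...,2]-.06)<.006); Z=W[g]; A=np.c_[Z[:,:2]-[.5577,-.3043],np.ones(len(Z))]; print('housing plane',g.sum(),np.linalg.lstsq(A,Z[:,2],rcond=None)[0].round(4))
E
python3 chk.py
```

```text
t 21.62 tcp [ 0.5549 -0.4063  0.3497] tips [ 0.5547 -0.406   0.1505] rpy [-1.7993e+02 -6.0000e-02  8.8540e+01] F [-0.9  0.2 -0.9] w 0.0007
shift [1.019 0.003 0.906] rot [-0.0007 -0.0007 -0.0028]
[  248    16   143   167 18472] [320.52219576 102.93774361]
cover [ 557.5 -308.   142.2  130.    88.6]
cover plane [ 0.0046 -0.0029  0.0603]
housing plane 13667 [ 0.0017 -0.001   0.0605]
```

View pics/s11.png

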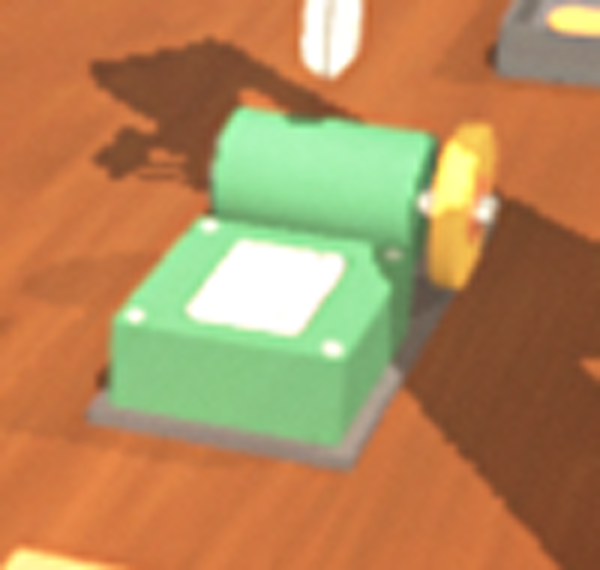

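View pics/w11.png

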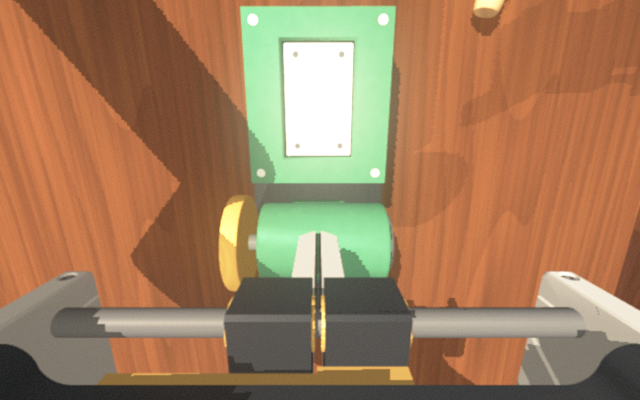

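View pics/s11f.png

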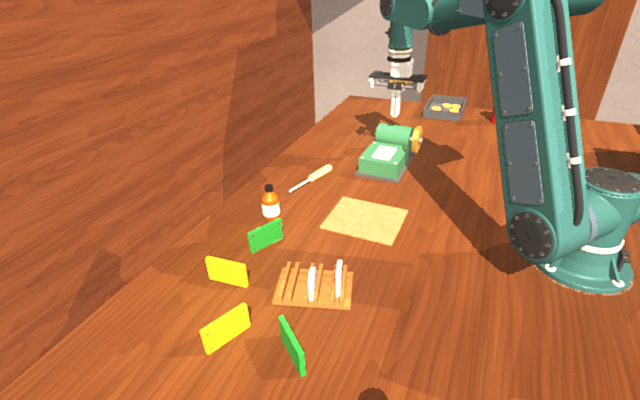

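It looks seated. My mask merged the cover with the housing, so I'll redo the height and level check on the cover alone.

```bash
python3 - <<'E'
from h import *
c=robot.camera_params('wrist');p,d=robot.snapshot('wrist')
v,u=np.mgrid[0:400,0:640]
X=np.c_[(u.ravel()-c['mtx'][0,2])/c['mtx'][0,0],(v.ravel()-c['mtx'][1,2])/c['mtx'][1,1],np.ones(u.size)]*d.ravel()[:,None]
W=((X-c['t'])@c['R']).reshape(400,640,3)
R=np.zeros((400,640),bool);R[48:150,290:346]=1
def fit(I):
    Z=W[I];A=np.c_[Z[:,:2]-[.5577,-.3043],np.ones(len(Z))];return np.linalg.lstsq(A,Z[:,2],rcond=None)[0].round(4)
print('cover',fit(R))
G=np.zeros_like(R);G[30:170,252:276]=1;G[30:170,362:382]=1
print('housing',fit(G))
hsv=cv2.cvtColor(p,cv2.COLOR_RGB2HSV);q=(hsv[...,1]<40)&(hsv[...,2]>150);q[:35]=0;q[162:]=0;q[:,:276]=0;q[:,362:]=0
print(rect(c,q,.06))
E
```

```text
cover [ 0.0009 -0.0368  0.0616]
housing [ 0.0027 -0.0182  0.0616]
[ 558.  -305.1   95.9   61.2   88.7]
```

Centre height is flush and horizontal position is within 1 mm, but the fit suggests up to 0.018 rad of tilt along y. That may be noise, so I'll press over each pad to make sure.

```bash
python3 -c "
from h import *
go(.5570,-.338,.075,88.8)"
```

```text
t 21.77 tcp [ 0.5557 -0.4033  0.3503] tips [ 0.5555 -0.4031  0.1511] rpy [-1.7995e+02 -8.0000e-02  8.8770e+01] F [ 0.1  0.3 -0.3] w 0.0007
shift [ 0.652 -0.     0.762] rot [-0.0006 -0.0009 -0.0003]
```

>>> {"op": "move_arm", "data": {"increments": [[[0,0.3,0,0,0,0,0],[0,0.65,0,0.2,0,0,0],[0,0.65,0,0.5,0,0,0],[0,0.65,0,0.76,0,0,0],[0,0.65,0,0.76,0,0,0],[0,0.65,0,0.76,0,0,0],[0,0.65,0,0.76,0,0,0]]]}}

```text
time: 22.35
tool_pos: [0.5574, -0.3389, 0.2767]
ee_rot: [3.14, 0.001, 1.549]
wrist_force: [-0.0, 0.7, 0.3]
width: 0.001
```

```bash
python3 -c "
from h import *
go(.5570,-.338,.06,88.8)"
```

```text
t 22.35 tcp [ 0.5574 -0.3389  0.2767] tips [ 0.5578 -0.3392  0.0775] rpy [1.799e+02 7.000e-02 8.877e+01] F [-0.   0.7  0.3] w 0.001
shift [ 0.009 -0.005  0.175] rot [ 0.0011  0.0007 -0.0004]
```

>>> {"op": "move_arm", "data": {"increments": [[[0,0.01,0,0.08,0,0,0],[0,0.01,0,0.14,0,0,0],[0,0.01,0,0.16,0,0,0],[0,0.01,0,0.18,0,0,0],[0,0.01,0,0.2,0,0,0],[0,0.01,0,0.22,0,0,0],[0,0.01,0,0.23,0,0,0],[0,0.01,0,0.23,0,0,0]]]}}

```text
time: 23.02
tool_pos: [0.5568, -0.3382, 0.2594]
ee_rot: [3.139, 0.002, 1.548]
wrist_force: [-8.1, 5.6, 21.1]
width: 0.0003
```

```bash
python3 -c "
from h import *
go(.5570,-.338,.08,88.8)"
```

```text
t 23.02 tcp [ 0.5568 -0.3382  0.2594] tips [ 0.5573 -0.3387  0.0602] rpy [1.7985e+02 1.1000e-01 8.8720e+01] F [-8.1  5.6 21.1] w 0.0003
shift [ 0.002  0.003 -0.198] rot [ 0.0016  0.0013 -0.0009]
```

Under 21 N at the -y end, the tips read z = 60.2 mm. Next is the +y end, 68 mm along tool +x.

>>> {"op": "move_arm", "data": {"increments": [[[0,0,0,-0.1,0,0,0],[0,0,0,-0.25,0,0,0],[0,0.3,0,-0.25,0,0,0],[0,0.68,0,-0.25,0,0,0],[0,0.68,0,-0.25,0,0,0],[0,0.68,0,-0.25,0,0,0],[0,0.68,0,-0.25,0,0,0]]]}}

```text
time: 23.6
tool_pos: [0.5586, -0.2705, 0.2772]
ee_rot: [3.141, 0.001, 1.549]
wrist_force: [-0.0, -0.8, -0.1]
width: 0.0002
```

```bash
python3 -c "
from h import *
go(.5585,-.270,.06,88.8)"
```

```text
t 23.6 tcp [ 0.5586 -0.2705  0.2772] tips [ 0.5586 -0.2707  0.078 ] rpy [1.7999e+02 5.0000e-02 8.8740e+01] F [-0.  -0.8 -0.1] w 0.0002
shift [ 0.005 -0.001  0.18 ] rot [ 0.0001  0.0006 -0.0007]
```

>>> {"op": "move_arm", "data": {"increments": [[[0,0,0,0.08,0,0,0],[0,0,0,0.14,0,0,0],[0,0,0,0.16,0,0,0],[0,0,0,0.18,0,0,0],[0,0,0,0.2,0,0,0],[0,0,0,0.22,0,0,0],[0,0,0,0.24,0,0,0],[0,0,0,0.24,0,0,0]]]}}

```text
time: 24.27
tool_pos: [0.5578, -0.2708, 0.2593]
ee_rot: [-3.141, 0.001, 1.548]
wrist_force: [-10.7, 6.1, 25.2]
width: 0.0005
```

>>> {"op": "move_arm", "data": {"increments": [[[0,0,0,-0.1,0,0,0],[0,0,0,-0.4,0,0,0],[0,-0.3,0,-0.7,0,0,0],[0,-0.6,0,-1,0,0,0],[0,-1,0,-1,0,0,0],[0,-1,0,-1,0,0,0],[0,-1,0,-1,0,0,0]]]}}

```text
time: 24.85
tool_pos: [0.5556, -0.3729, 0.352]
ee_rot: [-3.141, -0.001, 1.545]
wrist_force: [0.0, 0.2, 0.1]
width: 0.0005
```

>>> {"op": "move_arm", "data": {"increments": [[[0,-0.4,0,0,0,0,0],[0,-0.4,0,0,0,0,0],[0,-0.4,0,0,0,0,0],[0,-0.4,0,0,0,0,0],[0,-0.4,0,0,0,0,0],[0,-0.4,0,0,0,0,0],[0,-0.4,0,0,0,0,0],[0,-0.4,0,0,0,0,0]]]}}

```text
time: 25.52
tool_pos: [0.5556, -0.4095, 0.3535]
ee_rot: [3.141, 0.0, 1.549]
wrist_force: [0.0, -0.1, -0.2]
width: 0.0005
```

```bash
python3 - <<'E'
from h import *
print(robot.get_obs()['tool_pos'],robot.get_obs()['wrist_force'])
v,u=np.mgrid[0:400,0:640]
for rep in range(3):
    c=robot.camera_params('wrist');p,d=robot.snapshot('wrist')
    X=np.c_[(u.ravel()-c['mtx'][0,2])/c['mtx'][0,0],(v.ravel()-c['mtx'][1,2])/c['mtx'][1,1],np.ones(u.size)]*d.ravel()[:,None]
    W=((X-c['t'])@c['R']).reshape(400,640,3); L=(W-[.5577,-.3043,0])
    def fit(I):
        Z=L[I];A=np.c_[Z[:,:2],np.ones(len(Z))];return I.sum(),np.linalg.lstsq(A,Z[:,2],rcond=None)[0].round(4)
    ok=(d>0)&(abs(L[...,2]-.06)<.008)
    print('cover',fit(ok&(abs(L[...,0])<.026)&(abs(L[...,1])<.043)),'housing',fit(ok&(abs(L[...,0])>.038)&(abs(L[...,0])<.058)&(abs(L[...,1])<.06)))
hsv=cv2.cvtColor(p,cv2.COLOR_RGB2HSV);q=(hsv[...,1]<40)&(hsv[...,2]>150)&(abs(L[...,0])<.04)&(abs(L[...,1])<.055)
print(rect(c,q,.06)); cv2.imwrite('pics/w12.png',p[:,:,::-1])
p,d=robot.snapshot('side');cv2.imwrite('pics/s12.png',p[:,:,::-1])
E
```

```text
[ 0.55560186 -0.40948422  0.35354013] [ 0.00383614 -0.09917779 -0.15763795]
cover (np.int64(5741), array([ 0.0027, -0.0002,  0.0606])) housing (np.int64(6156), array([ 0.0016, -0.0006,  0.0606]))
cover (np.int64(5753), array([ 0.002 , -0.0004,  0.0606])) housing (np.int64(6185), array([ 0.0018, -0.0007,  0.0606]))
cover (np.int64(5737), array([ 0.0034, -0.0005,  0.0606])) housing (np.int64(6190), array([ 0.0019, -0.0008,  0.0606]))
[ 558.  -304.9   96.7   61.2   88.7]
```

View pics/w12.png

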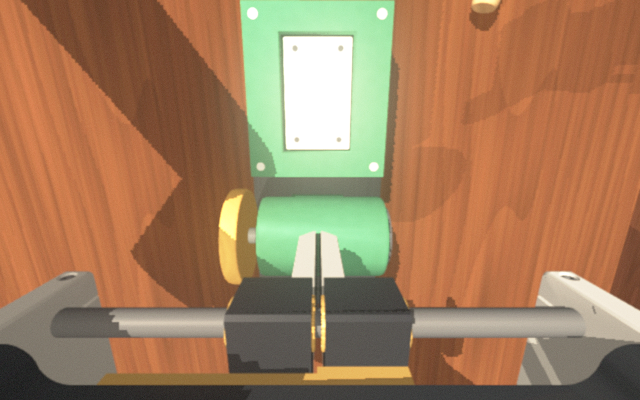

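The cover at (318,93) is level with the housing to within about 0.002 rad and flush to 0.1 mm. It is centred within 1 mm, and the arm is clear. Handing in.

```bash
python3 -c "
from bench import robot
print(robot.close_job())"
```

```text
the job is handed in; nothing more can be done
None
```

The cover is seated in the housing's opening, and I handed the job in at about 26 s of the 72 s allowed; the hand-in reports no verdict.

**What I did:**
1. I took the long cover out of the rack and stood it on the mat.
2. I let go and tipped it over flat with the closed fingers.
3. I regrasped it across its 60 mm width and set it on the pads in the opening.
4. I pressed it home at the centre with 27 N, then over each pad with 21 N and 25 N.

**Last checks:**
- **Height:** the cover and the housing top both measured 60.6 mm, so it is flush.
- **Level:** it differs from the housing's top by about 0.002 rad or less.
- **Position:** it is centred within about 1 mm, and its length lies along the opening's.
- **Arm:** the gripper was clear and the wrist force was about zero.
- **Other things:** after the first press at the centre, the side view showed the other two plates in the rack and the bottle and screwdriver where they had been. I took one more side picture at the end but did not look at it.

**Disagreements:**
- After the press at the centre, one depth fit suggested about 0.018 rad of tilt. I took that picture before the arm had settled, and the tilt was gone in three settled readings after the presses over the pads.
- One earlier mask had merged the cover with the housing, so I threw that reading out and measured again.

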